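# Sort the rejected specimen pots out of the intake tray

### The job

Three specimen pots with blue lids stand on the steel intake tray. The two with a raised cross on the lid are rejects: stand both of them upright on the floor of the open grey bin beside the tray. Leave the pot with the round disc on its lid where it stands.

Things in the scene. Friction and masses are not known exactly. Their poses are not given: they have to be found in the camera images.
- reject_a_mid (a point): First reject: an upright white cylindrical pot 48 mm in diameter, 70 mm tall in all (body 52, blue lid 14 x dia. 47, raised white badge 4), about 90 g, on the steel tray (floor 4 mm above the bench). Badge: a cross of two bars 43 x 11 mm. Point: pot centre, 35 mm above its underside, z up; grip the straight side here, from any direction. Other things on the tray are at most 90 mm tall, centres over 70 mm away.
- reject_b_mid (a point): Second reject: a pot exactly like the first, with the same cross on its lid, on the same tray. Point: its centre, 35 mm above its underside, z up.
- passed_mid (a point): The passed pot, to be left alone: same pot and lid, but its badge is a round disc 28 mm in diameter. On the same tray. Point: its centre, 35 mm above its underside, z up.
- bin_in (a point): The reject bin: an empty open grey box fixed to the bench on the robot's right (-y), inside 250 mm long (along x of this point) by 180 mm wide (along y), walls 4 mm thick, rim 55 mm above the bench. Point: centre of the inner floor, 4 mm above the bench, z up, turned up to 0.15 rad about z. Equipment up to 0.2 m tall stands only beyond x = 0.74 m and at the sides, |y| over 0.45 m.
There are look-alikes about, which are no part of the job. What is shaped like the part that bears reject_b_mid but pink is not meant.

How it is judged (in metres and radians):
At the end, for the whole second after the job is handed in: Both cross-marked pots stand on the inner floor of the bin, upright to within 0.2 rad, released and at rest (under 20 mm/s), and the disc-marked pot is within 30 mm of where it started (x of reject_a_mid in the frame of bin_in between -0.11 and 0.11 m and y of reject_a_mid in the frame of bin_in between -0.075 and 0.075 m and z of reject_a_mid in the frame of bin_in between 0.025 and 0.045 m and angle between each of reject_a_mid, reject_b_mid's own z axis and vertical below 0.2 rad and linear speed of each of reject_a, reject_b below 0.02 m/s and x of reject_b_mid in the frame of bin_in between -0.11 and 0.11 m and y of reject_b_mid in the frame of bin_in between -0.075 and 0.075 m and z of reject_b_mid in the frame of bin_in between 0.025 and 0.045 m and distance of passed_mid from where it was at the start of the episode below 0.03 m); the robot touches nothing.
It fails at once if the passed pot is moved by more than 30 mm or tipped by more than 0.35 rad (distance of passed_mid from where it was at the start of the episode above 0.03 m or angle between passed_mid's own z axis and vertical above 0.35 rad).
It also fails if it takes over 61 s, if anything falls off the work surface, if the arm or the gripper's body presses on something with over 40 N, if the wrist force passes 120 N, or if a joint passes its speed limit or range.

### The arm

A 6-joint arm with a two-finger parallel gripper is mounted at the origin on the work surface. World frame = base frame: x ahead of the robot, y to its left, z up, the work surface at z = 0. Lengths are in m, angles in degrees, forces in N, time in s.
With the tool pointing down it reaches from about 0.375 to 0.975 m from the base axis. Payload 3.8 kg.
Tool frame: the origin (TCP) lies on the front face of the gripper's body, between the roots of the fingers; the fingertips stand 64 mm ahead of it and the grasp point (between the pads) lies 45 mm ahead of it (bot.grip_depth is the distance from the TCP to the grasp point, in m); x points along the fingers, z is the direction in which the jaws open and shut, and the axes are right-handed (so a half turn about x gives the same grasp; the last joint's range is limited). The gripper opens to 88 mm and grips with 3 to 60 N. Pads are 18 mm wide; open, the fingers measure 123 mm over their backs; the gripper's body (75 mm by 187 mm) begins 45 mm behind the grasp point.
Start: joints at [-67.374, 15.12, 91.902, -0, 72.978, -2.114], TCP at [0.282, -0.613, 0.303] pointing down, gripper open.
Joint ranges: [-150.88, 150.88], [-54.13, 125.18], [17.81, 147.31], [-75.09, 255.09], [0, 152.58], [-146.25, 146.25]. Speed limits (degrees/s): [147.25, 147.25, 180, 180, 180, 180].

### API

Orientations are given as [roll, pitch, yaw] about the fixed x, y, z axes, in that order (R = Rz(yaw) Ry(pitch) Rx(roll)).
In Python, from station import bot, cams gives the robot as it stands. The module is installed in compiled form; this text tells all that it offers.
- The arm moves only by the tool jog_arm, never from a script. Its argument "moves" is one flat list of numbers, 7 for each row, row after row: the shift along the tool's x, y, z in units of 800 mm (1.0 is 800 mm), then the turn, a rotation vector about the tool's x, y, z in units of 45 degrees (1.0 is 45 degrees), then the closure in counts, from 0 (fully open) to 255 (shut). A call has 1 to 8 rows; each row is the pose to reach, as a shift and turn from the pose measured when the call began, along the tool's axes at that moment; what a row does not reach only later rows make up. A row lasts 1/10 s, in which the tool goes at most 50 mm and 8.59 degrees, less where a joint would pass 70% of its speed; a pose out of reach is approached as far as the arm can. A call with a number of a shift or a turn outside -1 to 1 is refused whole. A call with a gripper value outside its range is refused whole. The fingers move at their own pace and stop on an object; "newtons" is the grip in N (left out, the last holds). Time passes only in rows, so rows that repeat a pose let the fingers close. It gives the time, the measured TCP pose, the force and the opening at its end, in the units of the state.
- bot.sense(): the state, without advancing time (a new reading comes with each control period).
- cams.read_camera(name): name is "scene" or "top" or "wrist"; returns a dict with "pixels" (384x512x3 uint8, red, green, blue), "camera_matrix" (3x3 intrinsics, pixels), "extrinsics" (4x4, takes a point from world to camera coordinates). Camera axes: x right, y down, z forward; pixel columns grow to the right and rows downward; lengths in m; the calibration is good to about 2 mm. A picture is of the moment at which its call begins. There is no depth.
- bot.finish_job(): hands the job in, once; it reports no verdict.
The state is a dict: "time_s": time; "joint_positions": joint angles; "qvel": joint speeds; "joint_torque": joint torques, N m; "position": TCP position; "orientation": TCP orientation; "wrist_force": force on the tool from outside, world axes, zero at the start; "moment": the same for the moment, N m; "finger_gap": finger opening in m.
Only numpy, scipy, OpenCV 4.12 (cv2) and the standard library are available. Lean on these libraries where they do the work, as an engineer would, in place of code of your own. Each camera call takes 0.05 s, during which the arm holds its last target.

## Working session

There is one attempt and no reset: what is moved stays moved. The work goes in short steps, Python scripts to look and compute and a tool call to move; the robot and the scene stay as the last step left them, time stands still between calls to the robot, and variables do not carry over. Pictures are saved under pics/ and viewed, and the job is handed in when it is done.

Besides the shell and the picture viewer there is one more tool, called after "Call:" as name(argument=value, ...), one argument or row to a line, values as JSON. jog_arm: Moves the arm, as the interface text tells. Shifts and turns lie within -1 to 1; 1 stands for 800 mm of shift or 45 degrees of turn. Its arguments: {"type":"object","properties":{"moves":{"type":"array","items":{"type":"number"}},"newtons":{"type":"number"}},"required":["moves"]}

```bash
mkdir -p pics; python3 - <<'E'
from station import bot,cams
import cv2,json,numpy as np
s=bot.sense();print(s)
for n in ("scene","top","wrist"):
    c=cams.read_camera(n);cv2.imwrite(f"pics/{n}0.png",c["pixels"][:,:,::-1]);print(n,c["camera_matrix"].tolist(),np.round(c["extrinsics"],4).tolist())
    np.savez(f"pics/{n}0.npz",p=c["pixels"],K=c["camera_matrix"],E=c["extrinsics"])
print(bot.sense()["time_s"])
E
```

```text
{'time_s': 0.0, 'joint_positions': array([-6.73759879e+01,  1.51689630e+01,  9.19780804e+01, -1.89850327e-03,
        7.29760503e+01, -2.11540866e+00]), 'qvel': array([ 0.0373435 ,  0.01358768, -0.07816483,  0.01349541,  0.05739509,
        0.05538286]), 'joint_torque': array([ 7.24883412e-04, -5.02107918e+01, -3.56873202e+01,  7.29875523e-02,
        2.93259043e-02, -1.92301786e-04]), 'position': array([ 0.28225165, -0.61255988,  0.30142005]), 'orientation': array([178.72893843,  89.87689292, 113.468917  ]), 'wrist_force': array([-0.05562399, -0.17488897,  0.12632427]), 'moment': array([ 0.01729354, -0.02743381,  0.06533849]), 'finger_gap': 0.08822510273483385}
scene [[471.97868311480204, 0.0, 262.98090093100564], [0.0, 471.97868311480204, 189.2906069649338], [0.0, 0.0, 1.0]] [[0.0853, 0.9963, 0.0047, 0.0022], [0.8522, -0.0705, -0.5185, -0.3671], [-0.5163, 0.0483, -0.8551, 1.6163], [0.0, 0.0, 0.0, 1.0]]
top [[415.6299056756918, 0.0, 251.88550511029618], [0.0, 415.6299056756918, 184.82795124706968], [0.0, 0.0, 1.0]] [[0.07, -0.9975, 0.0016, -0.0646], [-0.9736, -0.0686, -0.2179, 0.4808], [0.2175, 0.0137, -0.976, 0.9084], [0.0, 0.0, 0.0, 1.0]]
wrist [[345.5536254593766, 0.0, 252.20452757672604], [0.0, 345.5536254593766, 190.48648803210162], [0.0, 0.0, 1.0]] [[0.4189, -0.908, -0.0016, -0.6742], [-0.859, -0.3968, 0.3235, -0.0454], [-0.2943, -0.1341, -0.9462, 0.3907], [0.0, 0.0, 0.0, 1.0]]
0.15
```

View pics/scene0.png

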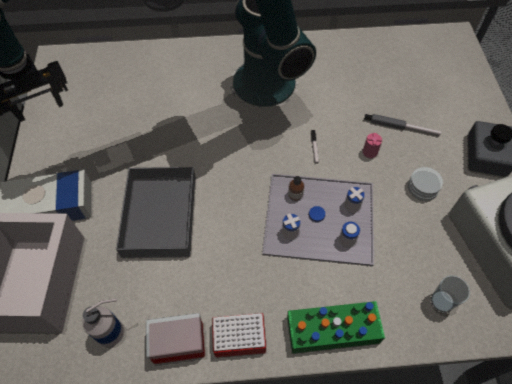

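View pics/top0.png

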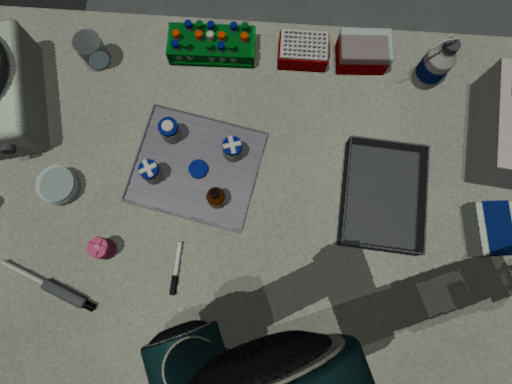

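View pics/wrist0.png

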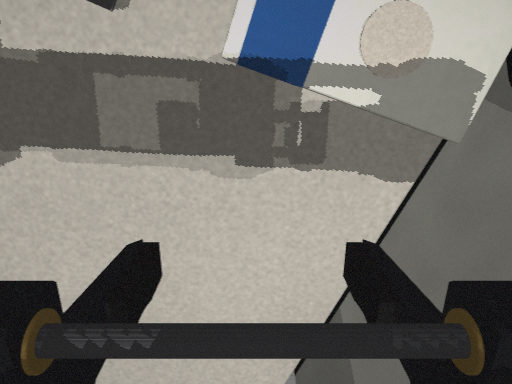

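The scene view shows crosses at (356,195) and (291,222), and a disc at (351,231). In the top view the crosses are at (149,169) and (232,146), and the disc is at (168,127). A loose flat blue lid, a brown bottle and a pink pot are not part of the job. The bin is at about (158,212) in the scene view and (385,195) in the top view. Next I'll measure from both views and check an enlarged crop.

```bash
cat > h.py <<'E'
import numpy as np,cv2
def load(f): d=np.load(f);return d["p"],d["K"],d["E"]
def tri(K1,E1,a,K2,E2,b):
    X=cv2.triangulatePoints(K1@E1[:3],K2@E2[:3],np.array(a,float).reshape(2,1),np.array(b,float).reshape(2,1));return (X[:3]/X[3]).ravel()
def proj(K,E,X): x=K@(E[:3,:3]@np.asarray(X)+E[:3,3]);return x[:2]/x[2]
def ray(K,E,uv,z):
    R=E[:3,:3];o=-R.T@E[:3,3];d=R.T@np.linalg.inv(K)@np.array([uv[0],uv[1],1.]);return o+d*(z-o[2])/d[2]
E
python3 - <<'E'
from h import *
S=load("pics/scene0.npz");T=load("pics/top0.npz")
def badge(I,uv):
    hsv=cv2.cvtColor(I[0],cv2.COLOR_RGB2HSV)
    blue=cv2.inRange(hsv,(100,100,40),(130,255,255))
    r=15;x,y=uv;m=np.zeros_like(blue);m[y-r:y+r+1,x-r:x+r+1]=blue[y-r:y+r+1,x-r:x+r+1]
    pts=cv2.findNonZero(m);h=cv2.convexHull(pts);hm=np.zeros_like(m);cv2.fillConvexPoly(hm,h,1)
    w=(hm>0)&(blue==0)
    ys,xs=np.nonzero(w);return np.array([xs.mean(),ys.mean()]),len(xs),cv2.boundingRect(pts)
for n,a,b in (("crossL",(356,195),(149,169)),("crossR",(291,222),(232,146)),("disc",(351,231),(168,127))):
    p,k,bb=badge(S,a);q,l,bc=badge(T,b)
    X=tri(*S[1:],p,*T[1:],q)
    print(n,p.round(1),k,bb,q.round(1),l,bc,"X",X.round(4),"reproj",(proj(*S[1:],X)-p).round(2),"planes z=.074",ray(*S[1:],p,.074).round(4),ray(*T[1:],q,.074).round(4))
a=S[0][165:255,265:380];b=T[0][100:210,120:260]
a=cv2.resize(a,(400,313),interpolation=3);b=cv2.resize(b,(398,313),interpolation=3)
cv2.imwrite("pics/crop1.png",np.hstack([a,b])[:,:,::-1])
a=cv2.resize(S[0][155:265,110:205],(390,450),interpolation=2);b=cv2.resize(T[0][125:265,330:440],(354,450),interpolation=2)
cv2.imwrite("pics/crop2.png",np.clip(np.hstack([a,b])[:,:,::-1]*1.8,0,255).astype(np.uint8))
E
```

```text
crossL [355.5 193.8] 122 (348, 187, 16, 16) [147.8 168.1] 182 (138, 159, 21, 20) X [0.5036 0.2116 0.0664] reproj [-0.22  0.05] planes z=.074 [0.5079 0.21   0.074 ] [0.5016 0.2087 0.074 ]
crossR [291.1 221. ] 135 (283, 214, 17, 16) [231.5 144.7] 176 (222, 136, 20, 20) X [0.5732 0.0237 0.0669] reproj [-0.14  0.01] planes z=.074 [0.5768 0.0232 0.074 ] [0.5708 0.0227 0.074 ]
disc [351.1 228.3] 106 (342, 222, 18, 16) [167.1 125.3] 133 (158, 117, 20, 20) X [0.6093 0.1788 0.0693] reproj [-0.33  0.06] planes z=.074 [0.6115 0.1785 0.074 ] [0.6076 0.1766 0.074 ]
```

View pics/crop1.png

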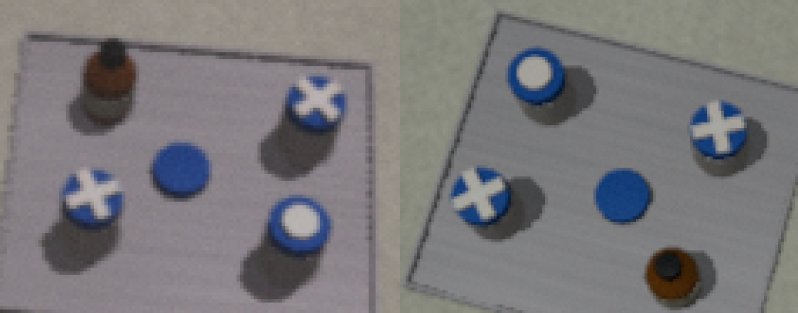

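View pics/crop2.png

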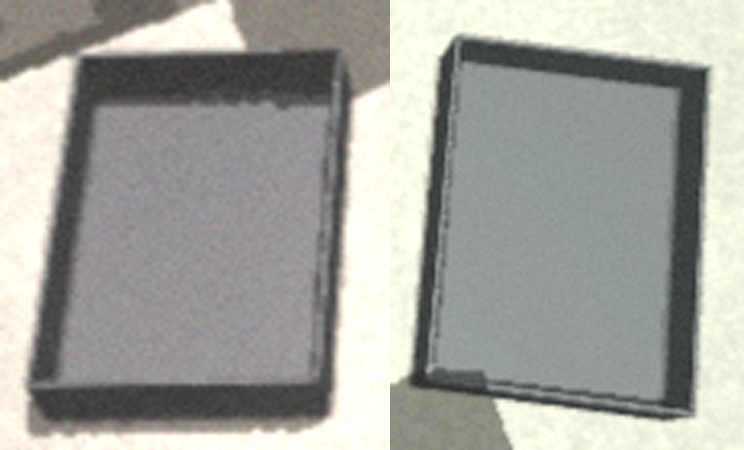

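The crop confirms white crosses at scene (356,194) and (291,221), and a disc at (351,228). The pot positions are plausible: triangulated badge heights are 66–69 mm against 70–74 mm expected. Next are the bin rim corners and the tool axes.

```bash
python3 - <<'E'
from h import *
from scipy.spatial.transform import Rotation as Ro
S=load("pics/scene0.npz");T=load("pics/top0.npz")
sc=dict(nl=(129.5,168.9),nr=(194.5,168.0),fl=(117.5,249),fr=(190,249)) # n=near x, l=-y
tp=dict(nl=(423.8,253.5),nr=(339.5,242.5),fl=(428.8,146.2),fr=(351.1,136.8))
P={}
for k in sc:
    P[k]=tri(*S[1:],sc[k],*T[1:],tp[k]);a=ray(*S[1:],sc[k],.055);b=ray(*T[1:],tp[k],.055)
    print(k,P[k].round(3),a.round(3),b.round(3),(proj(*T[1:],P[k])-tp[k]).round(1)); P[k]=(a+b)/2
print("c",sum(P.values())/4,"len",P['fl']-P['nl'],P['fr']-P['nr'],"wid",P['nr']-P['nl'],P['fr']-P['fl'])
# floor region in top view: centre at z=.004
from station import bot
s=bot.sense();R=Ro.from_euler('xyz',s['orientation'],degrees=True).as_matrix();print(R.round(3),s['position'],s['joint_positions'].round(1))
# floor segmentation in top
for n,I,(x,y) in (("scene",S,(158,215)),("top",T,(385,195))):
    g=cv2.GaussianBlur(cv2.cvtColor(I[0],cv2.COLOR_RGB2GRAY),(3,3),0);m=np.zeros((386,514),np.uint8)
    cv2.floodFill(g,m,(x,y),255,12,12,4|cv2.FLOODFILL_MASK_ONLY|cv2.FLOODFILL_FIXED_RANGE|(255<<8))
    m=m[1:-1,1:-1];pts=cv2.findNonZero(m)
    print(n,len(pts),cv2.boundingRect(pts));r=np.array([ray(*I[1:],p,.004)[:2] for p in pts[:,0]],np.float32)
    print(cv2.minAreaRect(r))
E
```

```text
nl [ 0.355 -0.424  0.048] [ 0.36  -0.42   0.055] [ 0.354 -0.424  0.055] [-1.1 -0.2]
nr [ 0.366 -0.236  0.046] [ 0.373 -0.233  0.055] [ 0.365 -0.236  0.055] [-0.8 -0.1]
fl [ 0.608 -0.44   0.05 ] [ 0.611 -0.436  0.055] [ 0.606 -0.441  0.055] [-1.2 -0.2]
fr [ 0.621 -0.254  0.044] [ 0.627 -0.248  0.055] [ 0.617 -0.257  0.055] [-2.5 -0.4]
c [ 0.48918479 -0.33677283  0.055     ] len [ 0.25135053 -0.01636814  0.        ] [ 2.52692600e-01 -1.78944918e-02 -1.11022302e-16] wid [0.01173964 0.18746928 0.        ] [ 1.30817064e-02  1.85942935e-01 -1.11022302e-16]
[[-0.001  0.908  0.418]
 [ 0.002  0.418 -0.908]
 [-1.     0.    -0.002]] [ 0.28230885 -0.61263308  0.30169071] [-67.4  15.2  92.    0.   73.   -2.1]
scene 3971 (125, 180, 67, 69)
((0.4835558831691742, -0.34165072441101074), (0.17088954150676727, 0.22016678750514984), 86.28919982910156)
top 6691 (342, 145, 77, 104)
((0.4907607436180115, -0.34407830238342285), (0.17015723884105682, 0.2394828349351883), 86.34691619873047)
```

```bash
cat >> h.py <<'E'
from scipy.spatial.transform import Rotation as Ro
def toolR(ang): # tool x down, z at angle ang (deg) in xy
    a=np.radians(ang);x=np.array([0,0,-1.]);z=np.array([np.cos(a),np.sin(a),0]);return np.c_[x,np.cross(z,x),z]
def move(pos,ang,bot):
    s=bot.sense();R=Ro.from_euler('xyz',s['orientation'],degrees=True).as_matrix()
    sh=R.T@(np.array(pos)-s['position'])/.8;rv=Ro.from_matrix(R.T@toolR(ang)).as_rotvec(degrees=True)/45
    print("t",s['time_s'],"pos",s['position'].round(4),"gap",round(s['finger_gap'],4),"F",s['wrist_force'].round(1));print("MOVE",sh.round(4),rv.round(4))
E
python3 - <<'E'
from h import *
from station import bot
d=load("pics/wrist0.npz");E=d[2];s=bot.sense()
R=Ro.from_euler('xyz',s['orientation'],degrees=True).as_matrix()
c=-E[:3,:3].T@E[:3,3];print("cam in tool",R.T@(c-s['position']),"axis",R.T@E[2,:3])
M=np.eye(4);M[:3,:3]=R;M[:3,3]=s['position'];CT=E@M
np.save("CT.npy",CT)
P=[(.504,.21,.074),(.573,.0235,.074),(.609,.178,.074)]
for t in [(.45,.05,.3),(.45,.1,.3),(.45,.1,.36),(.5,.05,.3)]:
    N=np.eye(4);N[:3,:3]=toolR(-93.8);N[:3,3]=t;W=CT@np.linalg.inv(N);print(t,[proj(d[1],W,p).round() for p in P])
move((.5,-.2,.3),-93.8,bot)
E
```

```text
cam in tool [-0.08158773  0.08365938  0.00010588] axis [ 9.46219158e-01 -3.23526248e-01  2.67505878e-04]
(0.45, 0.05, 0.3) [array([ 67., 121.]), array([275.,  19.]), array([ 75., -18.])]
(0.45, 0.1, 0.3) [array([123., 117.]), array([337.,  14.]), array([138., -23.])]
(0.45, 0.1, 0.36) [array([143., 110.]), array([323.,  24.]), array([158.,  -6.])]
(0.5, 0.05, 0.3) [array([ 79., 175.]), array([277.,  84.]), array([89., 51.])]
t 0.15 pos [ 0.2823 -0.6126  0.3017] gap 0.0881 F [-0.3 -0.2  0.2]
MOVE [ 0.0028  0.463  -0.3546] [ 6.342e-01 -2.200e-03  5.000e-04]
```

Call:
jog_arm(
  moves=[0, 0.593, -0.638, 0.634, 0, 0, 0, 0, 0.593, -0.638, 0.634, 0, 0, 0, 0, 0.593, -0.638, 0.634, 0, 0, 0, 0, 0.593, -0.638, 0.634, 0, 0, 0, 0, 0.593, -0.638, 0.634, 0, 0, 0, 0, 0.593, -0.638, 0.634, 0, 0, 0, 0, 0.593, -0.638, 0.634, 0, 0, 0, 0, 0.593, -0.638, 0.634, 0, 0, 0],
)

```text
time_s: 0.95
position: [0.407, -0.2309, 0.3025]
orientation: [-160.0, 89.9, 106.2]
wrist_force: [0.5, 0.2, -0.3]
finger_gap: 0.088
```

```bash
python3 - <<'E'
from h import *
from station import bot
move((.5,.05,.3),-93.8,bot)
E
```

```text
t 0.95 pos [ 0.407  -0.2309  0.3025] gap 0.088 F [ 0.5  0.2 -0.3]
MOVE [ 0.0037  0.0925 -0.3581] [-0.0005 -0.002   0.0007]
```

Call:
jog_arm(
  moves=[0.003, 0.0925, -0.358, 0, 0, 0, 0, 0.003, 0.0925, -0.358, 0, 0, 0, 0, 0.003, 0.0925, -0.358, 0, 0, 0, 0, 0.003, 0.0925, -0.358, 0, 0, 0, 0, 0.003, 0.0925, -0.358, 0, 0, 0, 0, 0.003, 0.0925, -0.358, 0, 0, 0, 0, 0.003, 0.0925, -0.358, 0, 0, 0, 0, 0.003, 0.0925, -0.358, 0, 0, 0, 0],
)

```text
time_s: 1.75
position: [0.4997, 0.0508, 0.3001]
orientation: [-117.6, 89.9, 148.8]
wrist_force: [-0.4, -1.4, -0.3]
finger_gap: 0.088
```

```bash
python3 - <<'E'
from h import *
from station import bot,cams
c=cams.read_camera("wrist");I=c["pixels"];K=c["camera_matrix"];E=c["extrinsics"]
np.savez("pics/wrist1.npz",p=I,K=K,E=E);cv2.imwrite("pics/wrist1.png",I[:,:,::-1])
hsv=cv2.cvtColor(I,cv2.COLOR_RGB2HSV);blue=cv2.inRange(hsv,(100,100,30),(130,255,255))
n,l,st,ce=cv2.connectedComponentsWithStats(blue)
for i in range(1,n):
    if st[i,4]>150:print(st[i],ce[i].round(1),ray(K,E,ce[i],.07).round(3))
move((.5,.05,.3),-93.8,bot)
E
```

```text
[  65   20   61   59 1747] [97.4 49.5] [0.609 0.173 0.07 ]
[252  55  50  56 822] [272.6  78.9] [0.577 0.028 0.07 ]
[289  81  17  25 235] [297.   91.7] [0.565 0.007 0.07 ]
[ 179  110   44   45 1516] [200.4 132.2] [0.535 0.095 0.07 ]
[ 63 147  49  49 753] [ 94.5 164.3] [0.512 0.196 0.07 ]
t 1.8 pos [0.4995 0.0497 0.3001] gap 0.0882 F [-0.3  0.5 -1.1]
MOVE [ 0.0001  0.0005 -0.0004] [ 0.001  -0.0009  0.0021]
```

View pics/wrist1.png

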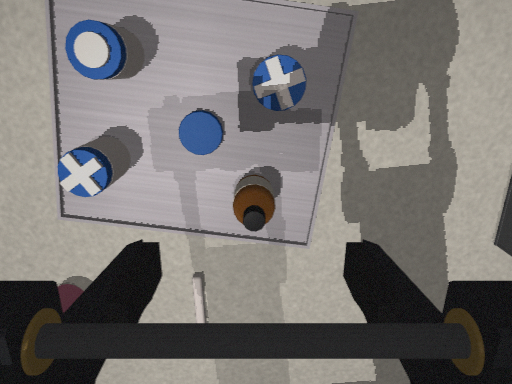

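The wrist view shows the disc at (92,49), crosses at (279,81) and (84,172), the loose lid at (201,132) and the bottle at (254,208). I'll cross-check these against the scene and top views.

```bash
python3 - <<'E'
from h import *
from station import bot
S=load("pics/scene0.npz");T=load("pics/top0.npz");W=load("pics/wrist1.npz")
for n,a,b,c in (("L",(355.5,193.8),(148.2,168.3),(84,172)),("R",(291.1,221),(231.8,145),(279.5,81.5)),("disc",(351.1,228.3),(167.1,125.3),(92.5,49.5))):
    print(n,"SW",tri(*S[1:],a,*W[1:],c).round(4),"TW",tri(*T[1:],b,*W[1:],c).round(4),"W.074",ray(*W[1:],c,.074).round(4))
move((.573,.0235,.2),-93.8,bot);move((.573,.0235,.090),-93.8,bot)
E
```

```text
L SW [0.5022 0.2124 0.0634] TW [0.5035 0.2101 0.0654] W.074 [0.5058 0.2058 0.074 ]
R SW [0.5745 0.0231 0.07  ] TW [0.5737 0.0222 0.0639] W.074 [0.5742 0.0224 0.074 ]
disc SW [0.6091 0.1793 0.0685] TW [0.6096 0.1778 0.0686] W.074 [0.6092 0.1756 0.074 ]
t 1.8 pos [0.4995 0.0497 0.3001] gap 0.0882 F [-0.3  0.5 -1.1]
MOVE [0.125  0.094  0.0268] [ 0.001  -0.0009  0.0021]
t 1.8 pos [0.4995 0.0497 0.3001] gap 0.0882 F [-0.3  0.5 -1.1]
MOVE [0.2625 0.0942 0.0269] [ 0.001  -0.0009  0.0021]
```

Call:
jog_arm(
  moves=[0.125, 0.095, 0.0275, 0, 0, 0, 0, 0.125, 0.095, 0.0275, 0, 0, 0, 0, 0.125, 0.095, 0.0275, 0, 0, 0, 0, 0.125, 0.095, 0.0275, 0, 0, 0, 0, 0.17, 0.095, 0.0275, 0, 0, 0, 0, 0.215, 0.095, 0.0275, 0, 0, 0, 0, 0.2625, 0.095, 0.0275, 0, 0, 0, 0, 0.2625, 0.095, 0.0275, 0, 0, 0, 0],
  newtons=20,
)

```text
time_s: 2.6
position: [0.569, 0.0218, 0.0862]
orientation: [-90.3, 89.3, 175.8]
wrist_force: [-1.7, 0.2, -0.1]
finger_gap: 0.088
```

Call:
jog_arm(
  moves=[0, 0, 0, 0, 0, 0, 255, 0, 0, 0, 0, 0, 0, 255, 0, 0, 0, 0, 0, 0, 255, 0, 0, 0, 0, 0, 0, 255, 0, 0, 0, 0, 0, 0, 255, 0, 0, 0, 0, 0, 0, 255],
  newtons=20,
)

```text
time_s: 3.2
position: [0.5699, 0.022, 0.0874]
orientation: [-92.4, 89.5, 173.8]
wrist_force: [-0.9, 0.6, 4.9]
finger_gap: 0.0476
```

```bash
python3 - <<'E'
from h import *
from station import bot,cams
move((.574,.023,.25),-93.8,bot)
c=cams.read_camera("scene");cv2.imwrite("pics/s2.png",cv2.resize(c["pixels"][120:290,200:420],None,fx=3,fy=3)[:,:,::-1])
E
```

```text
t 3.2 pos [0.5699 0.022  0.0874] gap 0.0476 F [-0.9  0.6  4.9]
MOVE [-0.2032  0.0031 -0.0017] [-0.0013 -0.0005  0.0121]
```

View pics/s2.png

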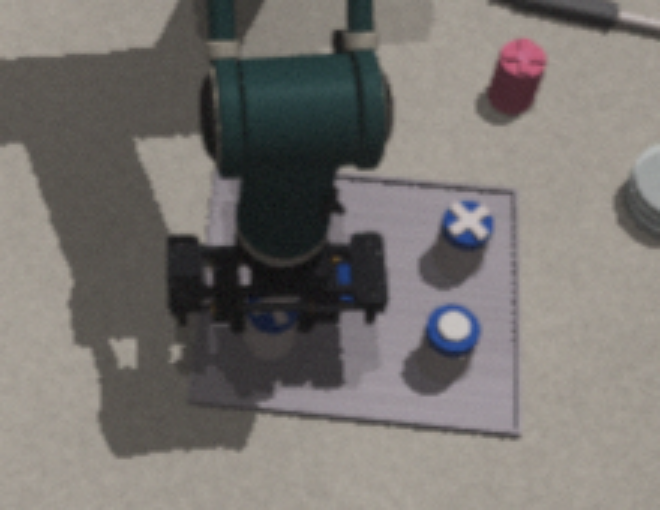

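It's gripped (gap 47.6 mm), and the other two pots haven't moved. Lifting.

Call:
jog_arm(
  moves=[-0.04, 0, 0, 0, 0, 0, 255, -0.09, 0, 0, 0, 0, 0, 255, -0.15, 0, 0, 0, 0, 0, 255, -0.2, 0, 0, 0, 0, 0, 255, -0.2, 0, 0, 0, 0, 0, 255],
)

```text
time_s: 3.75
position: [0.5752, 0.0219, 0.2548]
orientation: [108.5, 89.8, 14.7]
wrist_force: [1.5, 1.0, -0.6]
finger_gap: 0.0477
```

```bash
python3 - <<'E'
from h import *
from station import bot,cams
move((.540,-.341,.25),-93.8,bot)
c=cams.read_camera("scene");cv2.imwrite("pics/s3.png",cv2.resize(c["pixels"][120:290,200:420],None,fx=2,fy=2)[:,:,::-1])
E
```

```text
t 3.75 pos [0.5752 0.0219 0.2548] gap 0.0477 F [ 1.5  1.  -0.6]
MOVE [ 0.0055 -0.0135  0.4555] [-0.001  -0.0013 -0.0039]
```

View pics/s3.png

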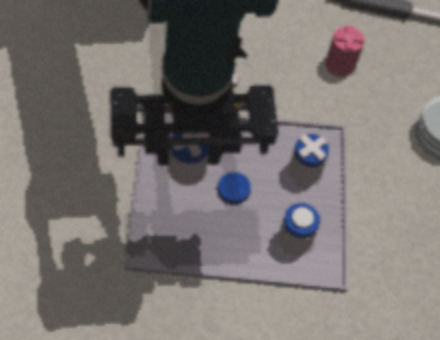

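The pot came up with the gripper. Moving over the bin's far slot.

Call:
jog_arm(
  moves=[0, -0.013, 0.15, 0, 0, 0, 255, 0, -0.013, 0.3, 0, 0, 0, 255, 0, -0.013, 0.4555, 0, 0, 0, 255, 0, -0.013, 0.4555, 0, 0, 0, 255, 0, -0.013, 0.4555, 0, 0, 0, 255, 0, -0.013, 0.4555, 0, 0, 0, 255, 0, -0.013, 0.4555, 0, 0, 0, 255, 0, -0.013, 0.4555, 0, 0, 0, 255],
)

```text
time_s: 4.6
position: [0.5366, -0.3449, 0.2479]
orientation: [-100.0, 89.7, 166.0]
wrist_force: [0.6, 1.6, -0.2]
finger_gap: 0.0474
```

```bash
python3 - <<'E'
from h import *
from station import bot,cams
move((.540,-.341,.09),-93.8,bot)
c=cams.read_camera("top");cv2.imwrite("pics/t4.png",cv2.resize(c["pixels"][90:290,220:450],None,fx=3,fy=3)[:,:,::-1])
E
```

```text
t 4.6 pos [ 0.5366 -0.3449  0.2479] gap 0.0474 F [ 0.6  1.6 -0.2]
MOVE [ 0.1974  0.0051 -0.005 ] [-0.0058 -0.0013  0.0076]
```

View pics/t4.png

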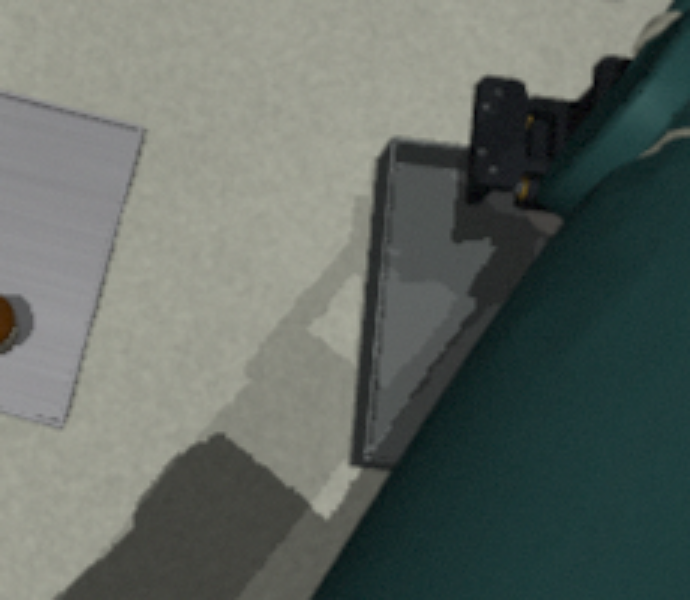

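Call:
jog_arm(
  moves=[0.05, 0.005, -0.005, 0, 0, 0, 255, 0.1, 0.005, -0.005, 0, 0, 0, 255, 0.15, 0.005, -0.005, 0, 0, 0, 255, 0.18, 0.005, -0.005, 0, 0, 0, 255, 0.18, 0.005, -0.005, 0, 0, 0, 255, 0.18, 0.005, -0.005, 0, 0, 0, 255],
)

```text
time_s: 5.25
position: [0.5397, -0.3394, 0.1028]
orientation: [-108.2, 89.5, 157.8]
wrist_force: [-0.7, 0.3, -0.5]
finger_gap: 0.0476
```

```bash
python3 - <<'E'
from h import *
from station import bot,cams
move((.540,-.341,.087),-93.8,bot)
E
```

```text
t 5.25 pos [ 0.5397 -0.3394  0.1028] gap 0.0476 F [-0.7  0.3 -0.5]
MOVE [0.0197 0.0007 0.002 ] [-0.0048 -0.0036  0.0108]
```

Call:
jog_arm(
  moves=[0.008, 0.001, 0.002, 0, 0, 0, 255, 0.014, 0.001, 0.002, 0, 0, 0, 255, 0.018, 0.001, 0.002, 0, 0, 0, 255, 0.02, 0.001, 0.002, 0, 0, 0, 255, 0.02, 0.001, 0.002, 0, 0, 0, 255],
)

```text
time_s: 5.75
position: [0.5405, -0.3412, 0.0874]
orientation: [-108.3, 89.5, 157.7]
wrist_force: [0.3, 0.9, 1.7]
finger_gap: 0.0478
```

Call:
jog_arm(
  moves=[0, 0, 0, 0, 0, 0, 160, 0, 0, 0, 0, 0, 0, 100, 0, 0, 0, 0, 0, 0, 0, 0, 0, 0, 0, 0, 0, 0, 0, 0, 0, 0, 0, 0, 0, 0, 0, 0, 0, 0, 0, 0],
)

```text
time_s: 6.35
position: [0.5405, -0.3412, 0.0875]
orientation: [-108.1, 89.5, 157.8]
wrist_force: [0.3, 0.4, 0.4]
finger_gap: 0.0835
```

Call:
jog_arm(
  moves=[-0.04, 0, 0, 0, 0, 0, 0, -0.09, 0, 0, 0, 0, 0, 0, -0.15, 0, 0, 0, 0, 0, 0, -0.22, 0, 0, 0, 0, 0, 0, -0.27, 0, 0, 0, 0, 0, 0, -0.27, 0, 0, 0, 0, 0, 0],
)

```text
time_s: 6.95
position: [0.5453, -0.344, 0.3133]
orientation: [47.2, 89.5, -46.8]
wrist_force: [-0.1, -0.0, 0.0]
finger_gap: 0.0882
```

```bash
python3 - <<'E'
from h import *
from station import bot,cams
c=cams.read_camera("wrist");cv2.imwrite("pics/w5.png",c["pixels"][:,:,::-1])
move((.503,.209,.30),-93.8,bot)
E
```

```text
t 7.0 pos [ 0.544  -0.3431  0.3091] gap 0.0883 F [-0.2  0.4 -0.3]
MOVE [ 0.0096 -0.0997 -0.6849] [-0.0051  0.0032 -0.0011]
```

View pics/w5.png

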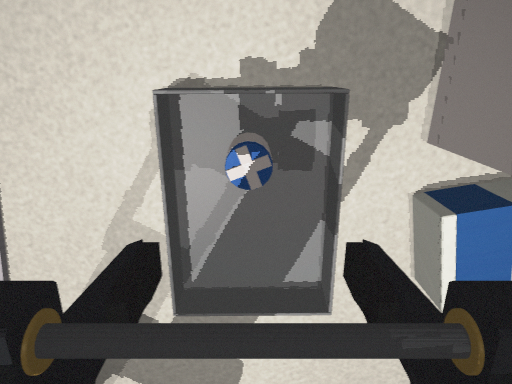

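The first pot stands upright in the far half of the bin at (248,165), clear of the walls. On to the second reject.

Call:
jog_arm(
  moves=[0.01, -0.1, -0.685, 0, 0, 0, 0, 0.01, -0.1, -0.685, 0, 0, 0, 0, 0.01, -0.1, -0.685, 0, 0, 0, 0, 0.01, -0.1, -0.685, 0, 0, 0, 0, 0.01, -0.1, -0.685, 0, 0, 0, 0, 0.01, -0.1, -0.685, 0, 0, 0, 0, 0.01, -0.1, -0.685, 0, 0, 0, 0, 0.01, -0.1, -0.685, 0, 0, 0, 0],
)

```text
time_s: 7.8
position: [0.5121, 0.0589, 0.2986]
orientation: [-35.6, 89.8, -129.7]
wrist_force: [0.7, 0.4, -0.2]
finger_gap: 0.088
```

```bash
python3 - <<'E'
from h import *
from station import bot,cams
move((.504,.209,.20),-93.8,bot)
E
```

```text
t 7.8 pos [0.5121 0.0589 0.2986] gap 0.088 F [ 0.7  0.4 -0.2]
MOVE [ 0.1228 -0.023  -0.1868] [-0.0054  0.0037  0.0027]
```

Call:
jog_arm(
  moves=[0.06, -0.023, -0.187, 0, 0, 0, 0, 0.123, -0.023, -0.187, 0, 0, 0, 0, 0.123, -0.023, -0.187, 0, 0, 0, 0, 0.123, -0.023, -0.187, 0, 0, 0, 0, 0.123, -0.023, -0.187, 0, 0, 0, 0, 0.123, -0.023, -0.187, 0, 0, 0, 0],
)

```text
time_s: 8.4
position: [0.5026, 0.2089, 0.1978]
orientation: [-48.7, 89.5, -142.7]
wrist_force: [-0.8, -0.9, 0.1]
finger_gap: 0.0883
```

```bash
python3 - <<'E'
from h import *
from station import bot,cams
c=cams.read_camera("wrist");I=c["pixels"];cv2.imwrite("pics/w6.png",I[:,:,::-1]);np.savez("pics/w6.npz",p=I,K=c["camera_matrix"],E=c["extrinsics"])
move((.504,.209,.09),-93.8,bot)
E
```

```text
t 8.45 pos [0.5037 0.2086 0.1992] gap 0.0879 F [-0.3 -0.9  0.6]
MOVE [ 0.1364  0.0009 -0.0011] [-0.0048  0.0052  0.0044]
```

View pics/w6.png

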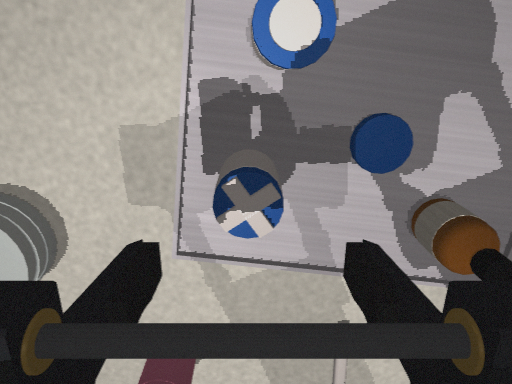

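The cross lid sits at (248,203), centred between the fingers. I'll check the point by ray before descending.

```bash
python3 - <<'E'
from h import *
W=load("pics/w6.npz");S=load("pics/scene0.npz");print(ray(*W[1:],(248,203),.073),tri(*S[1:],(355.5,194),*W[1:],(248,203)))
E
```

```text
[0.50680849 0.21001887 0.073     ] [0.50678051 0.21037229 0.07168078]
```

Call:
jog_arm(
  moves=[0.04, 0.002, -0.001, 0, 0, 0, 0, 0.08, 0.002, -0.001, 0, 0, 0, 0, 0.11, 0.002, -0.001, 0, 0, 0, 0, 0.136, 0.002, -0.001, 0, 0, 0, 0, 0.136, 0.002, -0.001, 0, 0, 0, 0, 0.136, 0.002, -0.001, 0, 0, 0, 0],
)

```text
time_s: 9.05
position: [0.5058, 0.2079, 0.0914]
orientation: [-32.7, 89.7, -126.8]
wrist_force: [-0.3, -0.8, 0.5]
finger_gap: 0.0882
```

Call:
jog_arm(
  moves=[0, 0, 0, 0, 0, 0, 255, 0, 0, 0, 0, 0, 0, 255, 0, 0, 0, 0, 0, 0, 255, 0, 0, 0, 0, 0, 0, 255, 0, 0, 0, 0, 0, 0, 255, 0, 0, 0, 0, 0, 0, 255],
  newtons=20,
)

```text
time_s: 9.65
position: [0.5061, 0.2083, 0.0918]
orientation: [-29.1, 89.8, -123.2]
wrist_force: [0.1, 1.7, 2.5]
finger_gap: 0.0474
```

Call:
jog_arm(
  moves=[-0.04, 0, 0, 0, 0, 0, 255, -0.09, 0, 0, 0, 0, 0, 255, -0.15, 0, 0, 0, 0, 0, 255, -0.2, 0, 0, 0, 0, 0, 255, -0.2, 0, 0, 0, 0, 0, 255, -0.2, 0, 0, 0, 0, 0, 255],
)

```text
time_s: 10.25
position: [0.5066, 0.2089, 0.2526]
orientation: [-0.3, 89.9, -94.4]
wrist_force: [0.0, -0.7, -1.9]
finger_gap: 0.0473
```

```bash
python3 - <<'E'
from h import *
from station import bot,cams
c=cams.read_camera("wrist");I=c["pixels"];cv2.imwrite("pics/w7.png",I[:,:,::-1])
move((.434,-.333,.25),-93.8,bot)
E
```

```text
t 10.3 pos [0.5056 0.2085 0.2506] gap 0.047 F [ 0.3 -0.7 -1.5]
MOVE [ 0.0037 -0.0409  0.6816] [-0.0067  0.0051  0.0044]
```

View pics/w7.png

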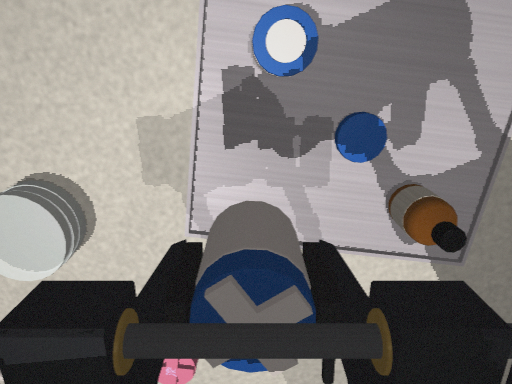

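The second pot is held upright between the fingers, and the disc pot at (285,40) hasn't moved. Moving to the bin's near slot.

Call:
jog_arm(
  moves=[0, -0.041, 0.68, 0, 0, 0, 255, 0, -0.041, 0.68, 0, 0, 0, 255, 0, -0.041, 0.68, 0, 0, 0, 255, 0, -0.041, 0.68, 0, 0, 0, 255, 0, -0.041, 0.68, 0, 0, 0, 255, 0, -0.041, 0.68, 0, 0, 0, 255, 0, -0.041, 0.68, 0, 0, 0, 255, 0, -0.041, 0.68, 0, 0, 0, 255],
)

```text
time_s: 11.1
position: [0.451, -0.1888, 0.2496]
orientation: [-76.1, 89.5, -170.2]
wrist_force: [0.9, -0.0, -1.2]
finger_gap: 0.0477
```

```bash
python3 - <<'E'
from h import *
from station import bot,cams
move((.434,-.333,.25),-93.8,bot)
E
```

```text
t 11.1 pos [ 0.451  -0.1888  0.2496] gap 0.0477 F [ 0.9 -0.  -1.2]
MOVE [-1.000e-04 -8.400e-03  1.813e-01] [-0.0066  0.0026  0.0105]
```

Call:
jog_arm(
  moves=[0, -0.008, 0.181, 0, 0, 0, 255, 0, -0.008, 0.181, 0, 0, 0, 255, 0, -0.008, 0.181, 0, 0, 0, 255, 0, -0.008, 0.181, 0, 0, 0, 255, 0, -0.008, 0.181, 0, 0, 0, 255, 0, -0.008, 0.181, 0, 0, 0, 255],
)

```text
time_s: 11.7
position: [0.4335, -0.3313, 0.2478]
orientation: [-94.4, 89.3, 171.5]
wrist_force: [0.8, -0.3, -1.4]
finger_gap: 0.0472
```

```bash
python3 - <<'E'
from h import *
from station import bot,cams
c=cams.read_camera("wrist");I=c["pixels"];cv2.imwrite("pics/w8.png",I[:,:,::-1])
move((.434,-.333,.105),-93.8,bot)
E
```

```text
t 11.75 pos [ 0.4339 -0.3311  0.2483] gap 0.0473 F [-0.4 -0.2 -1. ]
MOVE [0.1791 0.0023 0.0024] [-0.0051 -0.0002  0.0137]
```

View pics/w8.png

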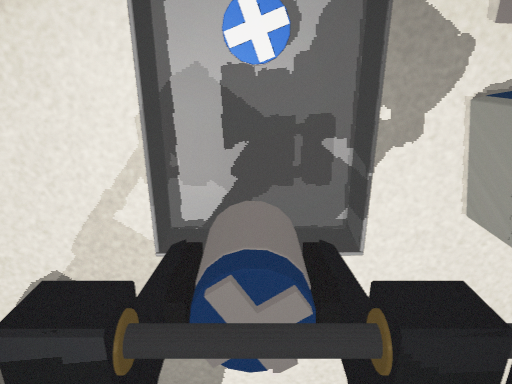

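The first pot at (256,27) stands well ahead. The held pot only appears over the near wall because of perspective: measured near rim is at x≈0.36, pot at 0.434. Descending.

Call:
jog_arm(
  moves=[0.05, 0.002, 0.002, 0, 0, 0, 255, 0.1, 0.002, 0.002, 0, 0, 0, 255, 0.14, 0.002, 0.002, 0, 0, 0, 255, 0.179, 0.002, 0.002, 0, 0, 0, 255, 0.179, 0.002, 0.002, 0, 0, 0, 255, 0.179, 0.002, 0.002, 0, 0, 0, 255],
)

```text
time_s: 12.35
position: [0.4339, -0.3313, 0.105]
orientation: [-96.0, 89.3, 170.1]
wrist_force: [0.7, -0.4, -1.2]
finger_gap: 0.0469
```

```bash
python3 - <<'E'
from h import *
from station import bot,cams
move((.434,-.333,.0915),-93.8,bot)
E
```

```text
t 12.35 pos [ 0.4339 -0.3313  0.105 ] gap 0.0469 F [ 0.7 -0.4 -1.2]
MOVE [0.0168 0.0004 0.0022] [-0.0029 -0.0016  0.0153]
```

Call:
jog_arm(
  moves=[0.008, 0, 0, 0, 0, 0, 255, 0.013, 0, 0, 0, 0, 0, 255, 0.017, 0, 0, 0, 0, 0, 255, 0.017, 0, 0, 0, 0, 0, 255, 0.017, 0, 0, 0, 0, 0, 255],
)

```text
time_s: 12.85
position: [0.4341, -0.3316, 0.0919]
orientation: [-92.9, 89.4, 173.1]
wrist_force: [-0.3, -0.1, -0.1]
finger_gap: 0.0472
```

Call:
jog_arm(
  moves=[0, 0, 0, 0, 0, 0, 160, 0, 0, 0, 0, 0, 0, 100, 0, 0, 0, 0, 0, 0, 0, 0, 0, 0, 0, 0, 0, 0, 0, 0, 0, 0, 0, 0, 0, 0, 0, 0, 0, 0, 0, 0],
)

```text
time_s: 13.45
position: [0.4341, -0.3316, 0.0919]
orientation: [-93.0, 89.4, 173.1]
wrist_force: [0.2, 0.4, 0.5]
finger_gap: 0.0837
```

Call:
jog_arm(
  moves=[-0.04, 0, 0, 0, 0, 0, 0, -0.09, 0, 0, 0, 0, 0, 0, -0.15, 0, 0, 0, 0, 0, 0, -0.22, 0, 0, 0, 0, 0, 0, -0.27, 0, 0, 0, 0, 0, 0, -0.27, 0, 0, 0, 0, 0, 0, -0.27, 0, 0, 0, 0, 0, 0],
)

```text
time_s: 14.15
position: [0.437, -0.3324, 0.3097]
orientation: [-79.1, 89.5, -173.1]
wrist_force: [-0.5, -0.7, -0.6]
finger_gap: 0.0882
```

```bash
python3 - <<'E'
from h import *
from station import bot,cams
for n in ("wrist","scene","top"):
    c=cams.read_camera(n);I=c["pixels"];cv2.imwrite(f"pics/{n}9.png",I[:,:,::-1]);np.savez(f"pics/{n}9.npz",p=I,K=c["camera_matrix"],E=c["extrinsics"])
a=[cv2.imread(f"pics/{n}9.png") for n in ("wrist","scene")]
cv2.imwrite("pics/f9.png",np.hstack([cv2.resize(a[0],(400,300)),cv2.resize(a[1],(400,300))]))
print(bot.sense()['position'])
E
```

```text
[ 0.43557315 -0.33115176  0.30558384]
```

View pics/f9.png

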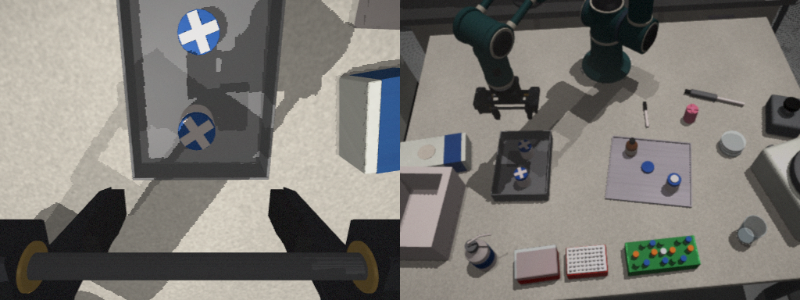

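View pics/wrist9.png

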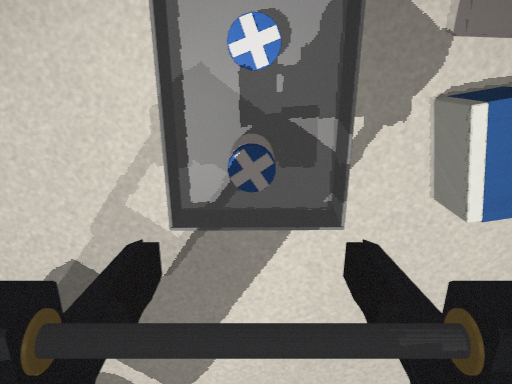

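Both pots stand upright in the bin, with lids at wrist (254,41) and (252,168). I'll check their positions and confirm the disc pot's.

```bash
python3 - <<'E'
from h import *
from station import bot
W=load("pics/wrist9.npz");S=load("pics/scene9.npz")
th=-.067;Rb=np.array([[np.cos(th),np.sin(th)],[-np.sin(th),np.cos(th)]]);c=np.array([.489,-.338])
for p in ((254,41),(252,168)):
    x=ray(*W[1:],p,.074);print(x.round(3),"in bin",(Rb@(x[:2]-c)).round(3))
print("tri far",tri(*S[1:],(520*1.28-512,173.5*1.28),*W[1:],(254,41)).round(3))
for f in ("pics/scene0.npz","pics/scene9.npz"):
    p=load(f)[0];h=cv2.inRange(cv2.cvtColor(p,cv2.COLOR_RGB2HSV),(100,100,40),(130,255,255))[215:245,335:368];m=cv2.moments(h,True);print(335+m['m10']/m['m00'],215+m['m01']/m['m00'],m['m00'])
s=bot.sense();print(s['time_s'],abs(s['qvel']).max())
print(bot.finish_job())
E
```

```text
[ 0.544 -0.342  0.074] in bin [ 0.055 -0.001]
[ 0.433 -0.333  0.074] in bin [-0.056  0.001]
tri far [ 0.544 -0.343  0.064]
350.1496062992126 230.45669291338584 127.0
350.13385826771656 230.56692913385828 127.0
14.3 0.609765792720553
the job is handed in; nothing more can be done
None
```

I moved both cross-marked pots from the tray into the grey bin, stood them upright and released them. The job was handed in at 14.3 s of the 61 s allowed; it reports no verdict.

- **Bin positions:** the last wrist view puts the pots at (+0.055, −0.001) m and (−0.056, +0.001) m in the bin's frame, well inside the limits. Both looked upright. The gripper was open and clear, about 0.2 m above them.
- **Passed pot:** the disc-marked pot moved about 0.1 pixel in the scene image between start and end, so it stayed where it stood.
- **Disagreements:** early two-view heights of the lid tops came out at 63–70 mm, against the 74 mm expected from the given sizes. The bin rim came out at 44–50 mm against 55 mm. A closer view of the second reject gave 72 mm. At the end, the lid top of the far pot in the bin triangulated at 64 mm; I did not triangulate the near one. I attribute these to rough pixel picks and calibration.

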